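# Point out the next die and its place at the clicking press

### The job

Show the press operator the next set-up by pointing, without touching or moving anything and without coming down over any of the other dies that stand loose around. First point at the blue D-shaped heel die: bring the fingertips to a few centimetres above its middle and stay there for two seconds, so that it is clear which die is meant. Then point in the same way at the middle of the bare white cutting block, and finish still pointing at it.

Things in the scene. Friction and masses are not known exactly. Their poses are not given: they have to be found in the camera images.
- blue_heel_die: THE DIE TO POINT AT: a strip-steel cutting die for heel lifts, an upright band of steel bent to a D, painted blue, 75 x 69 mm in plan and 50 mm high, open above and below except for one blue bridge bar 18 mm wide across its middle, 8 mm below the upper edge. Loose, 0.3 kg. Origin: middle of the D on the table; z up; the flat side of the D faces -x.
- blue_heel_die_top (a point): the middle of the blue heel die at the height of its upper edge, 50 mm above the table
- cutting_block: THE PLACE TO POINT AT: the bare white plastic cutting block of the press, a slab 240 x 220 x 30 mm with knife scars, fixed. Origin: middle of its underside on the table; z up; x along its 240 mm side.
- cutting_block_top (a point): the middle of the cutting block's upper face, 30 mm above the table
- yellow_heel_die: D-shaped heel die like the blue one but painted yellow, 50 mm high, loose, not to be pointed at. Origin: its middle, on the table; z up.
- blue_round_die: round die, 75 mm across, painted blue, one bridge bar across the middle, 50 mm high, loose, not to be pointed at. Origin: its middle, on the table; z up.
- red_strap_die: long narrow die with round ends, 112 x 40 mm, painted red, two bridge bars, 50 mm high, loose, not to be pointed at. Origin: its middle, on the table; z up.
- green_tongue_die: shield-shaped tongue die, 91 x 72 mm, painted green, one bridge bar, 50 mm high, loose, not to be pointed at. Origin: its middle, on the table; z up.
- wax_tin: flat round aluminium tin with a brass-coloured lid disc, 71 mm across, 28 mm high, loose. Origin: its middle, on the table.
- mallet: mallet lying on the table beyond the dies: dark head 56 mm thick and 100 mm long, wooden handle reaching 250 mm from it, loose. Origin: middle of the head, on the table; the handle runs to its -x. Beyond it, along the far edge of the table, stands a fixed low rack of dies, 180 mm high; a wooden tray of dies (60 mm high) at the right edge and a steel fence (46 mm high) at the left edge are fixed too.
- oil_bottle: yellow bottle with red cap, 54 mm across, 130 mm high, standing loose. Origin: middle of its foot.
- honing_stone: grey stone on a wooden base, 150 x 50 x 32 mm, loose, at the right. Origin: middle of its underside; x along its length.
- pencil_cup: green open cup, 68 mm across, 90 mm high, loose, empty. Origin: middle of its foot.

How it is judged:
On the way:
1. the robot points at the blue heel die: fingertips within about 30 mm of its middle, just above its upper edge and no more than about 8 cm over it, for 1.5 s (horizontal distance between the grasp point and blue_heel_die_top below 0.03 m and z of the grasp point in the frame of blue_heel_die_top between 0.021 and 0.1 m), for 1.5 s.
At the end, for the whole second after the job is handed in: The fingertips are still held over the middle of the cutting block (within 50 mm sideways, no more than about 8 cm above it, not touching it), and every loose thing is within 6 mm of where it stood (horizontal distance between the grasp point and cutting_block_top below 0.05 m and z of the grasp point in the frame of cutting_block_top between 0.021 and 0.1 m and distance of each of blue_heel_die, yellow_heel_die, blue_round_die, red_strap_die, green_tongue_die, wax_tin, mallet, oil_bottle, honing_stone, pencil_cup from where it was at the start of the episode below 0.006 m).
It fails at once if the robot touches something (contact force between any of the fingers, the arm and anything else above 0.5 N).
It fails at once if a loose thing is shifted or lifted (distance of any of blue_heel_die, yellow_heel_die, blue_round_die, red_strap_die, green_tongue_die, wax_tin, mallet, oil_bottle, honing_stone, pencil_cup from where it was at the start of the episode above 0.006 m).
It fails at once if the robot points at one of the other dies (fingertips within 20 mm of its middle and less than about 4 cm over it) ((horizontal distance between the grasp point and yellow_heel_die below 0.02 m and z of the grasp point in the frame of yellow_heel_die below 0.11 m) or (horizontal distance between the grasp point and blue_round_die below 0.02 m and z of the grasp point in the frame of blue_round_die below 0.11 m) or (horizontal distance between the grasp point and red_strap_die below 0.02 m and z of the grasp point in the frame of red_strap_die below 0.11 m) or (horizontal distance between the grasp point and green_tongue_die below 0.02 m and z of the grasp point in the frame of green_tongue_die below 0.11 m)).
It also fails if it takes over 40 s, if anything falls off the work surface, if the arm or the gripper's body presses on something with over 40 N, if the wrist force passes 120 N, or if a joint passes its speed limit or range.

### The arm

A 6-joint arm with a two-finger parallel gripper is mounted at the origin on the work surface. World frame = base frame: x ahead of the robot, y to its left, z up, the work surface at z = 0. Lengths are in m, angles in rad, forces in N, time in s.
With the tool pointing down it reaches from about 0.35 to 0.975 m from the base axis. Payload 4.9 kg.
Tool frame: the origin (TCP) lies at the very end of the fingers, on their centre line; the grasp point (between the pads) lies 19 mm behind it; x points along the fingers, y is the direction in which the jaws open and shut, and the axes are right-handed (so a half turn about x gives the same grasp; the last joint's range is limited). The gripper opens to 85 mm and grips with 20 to 120 N. Pads are 22 mm wide; open, the fingers measure 114 mm over their backs; the gripper's body (76 mm by 85 mm) begins 54 mm behind the grasp point. The pads swing forward as they close: fully open they stand 13 mm farther back than shut.
Start: joints at [-0.119, 0.053, 1.613, -0, 1.476, -0.119], TCP at [0.625, 0, 0.231] pointing down, gripper open.
Joint ranges: [-3.01, 3.01], [-1.01, 2.22], [0.06, 2.58], [-1.02, 4.17], [0.09, 2.62], [-3.14, 3.14]. Speed limits (rad/s): [2.57, 2.57, 3.14, 3.14, 3.14, 3.14].

### API

Orientations are given as a rotation vector (axis times angle).
In Python, from station import ctrl, get_image, calibration, finish_job, search_frame, cut_out, mark_of gives the robot as it stands. The module is installed in compiled form; this text tells all that it offers.
- The arm moves only by the tool arm_command, never from a script. Its argument "plan" is a list that holds one entry, the list of rows, each a list of 7 numbers: the shift along the tool's x, y, z in m, then the turn, a rotation vector about the tool's x, y, z in degrees, then the finger opening in m, from 0 to 0.0854. A call has 1 to 20 rows; each row shifts and turns the pose as measured when the row begins, along the tool's axes as they then stand; what a row does not reach is not made up. A row lasts 1/12 s, in which the tool goes at most 41.7 mm and 7.16 degrees, less where a joint would pass 70% of its speed; a pose out of reach is approached as far as the arm can. A call with a gripper value outside its range is refused whole. The fingers move at their own pace and stop on an object; "squeeze" is the grip in N (left out, the last holds). Time passes only in rows, so rows that do not move let the fingers close. It gives the time, the measured TCP pose, the force and the opening at its end, in the units of the state.
- ctrl.get_obs(): the state, without advancing time (a new reading comes with each control period).
- get_image(name): name is "scene" or "side" or "wrist"; returns the picture (400x640x3 uint8, red, green, blue); there is no depth.
- calibration(name): a dict with "fx", "fy", "cx", "cy" (pixels), "k1" (the pictures are not rectified: a ray, as slopes to the right and down, at radius r is drawn at 1 + k1 r^2 times it, then the intrinsics apply), "cam_to_world" (4x4, takes a point from camera to world coordinates); the wrist camera has in their place "hand_eye" (4x4, takes a point from camera to tool coordinates, whose origin is the TCP and whose axes are the tool frame's). Camera axes: x right, y down, z forward; pixel columns grow to the right and rows downward; lengths in m; the calibration is good to about 2 mm. A picture is of the moment at which its call begins: read the wrist's pose just before it. calibration takes no time and is no camera call.
- finish_job(): hands the job in, once; it reports no verdict.
Trained networks look in the newest picture that a camera, given by its name, has taken for a name from the list of things; names that differ only in an ending like _2 or _b are one class to them, and where a whole thing is asked for, a point or a joint stands for the part that bears it (a point fixed in the world has none). Each returns a list of dicts, best first, with "conf" (0 to 1); they miss things now and then, are a little off and sometimes report something else, mostly with a low value. They report only what shows in the picture. A call takes as long as a camera call.
- search_frame(camera, thing): "at" ([x, y, z] in m, in the coordinates of the camera as it stood for that picture, good to about 4 mm: the middle of the surface that is visible of it).
- cut_out(camera, thing): "mask" (400x640 bool, what is visible of it).
- mark_of(camera, thing): "at" ([x, y, z] in m, in the coordinates of the camera as it stood for that picture, good to about 4 mm: a listed point, or the origin of a listed thing).
The state is a dict: "t": time; "q": joint angles; "dq": joint speeds; "effort": joint torques, N m; "tool_pos": TCP position; "tool_rot": TCP orientation; "contact_force": force on the tool from outside, world axes, zero at the start; "wrist_torque": the same for the moment, N m; "opening": finger opening in m.
Only numpy, scipy, OpenCV 4.12 (cv2) and the standard library are available. Lean on these libraries where they do the work, as an engineer would, in place of code of your own. Each camera call takes 0.05 s, during which the arm holds its last target. There are 200 camera calls.

## Working session

There is one attempt and no reset: what is moved stays moved. The work goes in short steps, Python scripts to look and compute and a tool call to move; the robot and the scene stay as the last step left them, time stands still between calls to the robot, and variables do not carry over. Pictures are saved under pics/ and viewed, about 8 in all and at most 12, crops included, and the job is handed in when it is done.

Besides the shell and the picture viewer there is one more tool, called after "Request:" as a command line: name --argument value ..., lists and objects as JSON in quotes. arm_command: Moves the arm, as the interface text tells. Its arguments: {"type":"object","properties":{"plan":{"type":"array","items":{"type":"array","items":{"type":"array","items":{"type":"number"}}}},"squeeze":{"type":"number"}},"required":["plan"]}

```bash
mkdir -p pics
cat > h.py <<'E'
import numpy as np, cv2
from scipy.spatial.transform import Rotation as R
from station import *
def c2w(cam):
    c=calibration(cam)
    if "cam_to_world" in c: return np.array(c["cam_to_world"])
    o=ctrl.get_obs(); T=np.eye(4); T[:3,:3]=R.from_rotvec(o["tool_rot"]).as_matrix(); T[:3,3]=o["tool_pos"]
    return T@np.array(c["hand_eye"])
def snap(cam,name):
    T=c2w(cam); im=get_image(cam); cv2.imwrite(f"pics/{name}.png",im[...,::-1]); return T
def proj(cam,T,p):
    c=calibration(cam); q=np.linalg.inv(T)@np.append(p,1); s=q[:2]/q[2]; s=s*(1+c["k1"]*(s@s))
    return np.round([c["fx"]*s[0]+c["cx"],c["fy"]*s[1]+c["cy"]])
def marks(cam,T,names):
    for n in names:
        for d in mark_of(cam,n)[:3]:
            p=(T@np.append(d["at"],1))[:3]; print(cam,n,round(d["conf"],2),p.round(3),proj(cam,T,p))
E
python3 - <<'E'
from h import *
o=ctrl.get_obs(); print(o["tool_pos"],o["tool_rot"],R.from_rotvec(o["tool_rot"]).as_matrix().round(2))
N="blue_heel_die_top cutting_block_top yellow_heel_die blue_round_die red_strap_die green_tongue_die wax_tin mallet oil_bottle honing_stone pencil_cup".split()
for c in("scene","side"):
    T=snap(c,c+"0"); marks(c,T,N if c=="scene" else N[:6]+N[8:])
T=snap("wrist","wrist0"); marks("wrist",T,N[:4])
a=cv2.imread("pics/scene0.png");b=cv2.imread("pics/side0.png")
cv2.imwrite("pics/both.png",cv2.resize(np.vstack([a,b]),(480,600)))
E
```

```text
[6.24379590e-01 8.07695341e-05 2.30050904e-01] [ 1.20839409  1.21089421 -1.21056967] [[-0.  1.  0.]
 [ 0.  0. -1.]
 [-1. -0. -0.]]
scene blue_heel_die_top 0.67 [ 0.444 -0.297  0.052] [327. 159.]
scene blue_heel_die_top 0.65 [ 0.478 -0.102 -0.001] [344. 200.]
scene blue_heel_die_top 0.56 [0.523 0.331 0.031] [409. 286.]
scene cutting_block_top 0.74 [0.524 0.334 0.033] [409. 286.]
scene cutting_block_top 0.62 [ 0.646 -0.429 -0.001] [269. 166.]
scene cutting_block_top 0.59 [0.483 0.085 0.001] [371. 233.]
scene yellow_heel_die 0.97 [ 0.64   0.065 -0.003] [327. 245.]
scene blue_round_die 0.85 [ 0.647 -0.084  0.002] [305. 217.]
scene red_strap_die 0.57 [0.482 0.082 0.   ] [371. 232.]
scene green_tongue_die 0.75 [ 0.609 -0.276 -0.001] [292. 184.]
scene wax_tin 0.84 [ 0.475 -0.098 -0.004] [345. 201.]
scene mallet 0.77 [ 0.767  0.204 -0.002] [311. 292.]
scene mallet 0.58 [ 0.648 -0.431 -0.004] [268. 166.]
scene oil_bottle 0.68 [ 0.646 -0.428 -0.003] [269. 166.]
scene honing_stone 0.58 [ 0.482 -0.526 -0.006] [295. 146.]
scene honing_stone 0.16 [ 0.643 -0.43  -0.005] [269. 166.]
scene pencil_cup
[... 178 characters left out ...]
g_block_top 0.56 [0.525 0.332 0.03 ] [237. 150.]
side yellow_heel_die 0.68 [0.639 0.059 0.004] [311. 189.]
side blue_round_die 0.92 [ 0.65  -0.087  0.001] [341. 216.]
side red_strap_die 0.71 [0.487 0.083 0.005] [262. 203.]
side red_strap_die 0.69 [ 0.475 -0.107 -0.003] [291. 246.]
side green_tongue_die 0.81 [ 0.61  -0.276 -0.006] [370. 267.]
side green_tongue_die 0.54 [ 0.475 -0.104 -0.005] [291. 246.]
side green_tongue_die 0.52 [ 0.772  0.204 -0.001] [322. 153.]
side honing_stone 0.86 [ 0.483 -0.529  0.002] [394. 364.]
side pencil_cup 0.69 [0.704 0.349 0.004] [283. 138.]
wrist yellow_heel_die 0.9 [ 0.644  0.061 -0.001] [335. 113.]
wrist blue_round_die 0.67 [ 0.652 -0.085  0.   ] [340. 221.]
```

View pics/both.png

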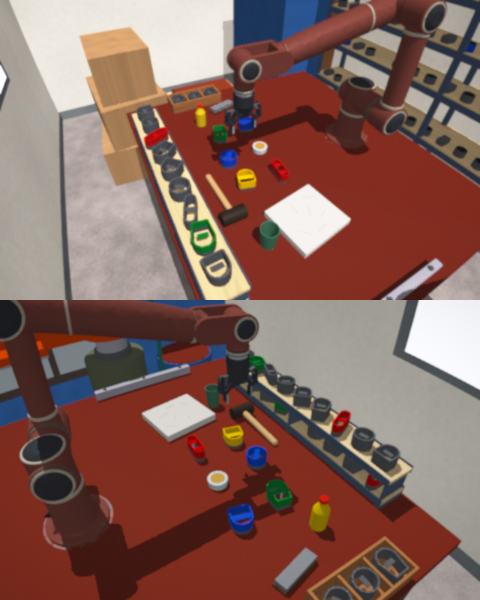

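The picture matches the network estimates: the blue D is at about (320,290) in the side view and (327,159) in the scene view, and the white block is at (409,286) in the scene view. I'll go over the blue D, keeping the height and closing the fingers.

Request:
arm_command --plan '[[[0,-0.015,0.025,0,0,0,0],[0,-0.015,0.025,0,0,0,0],[0,-0.015,0.025,0,0,0,0],[0,-0.015,0.025,0,0,0,0],[0,-0.015,0.025,0,0,0,0],[0,-0.015,0.025,0,0,0,0],[0,-0.015,0.025,0,0,0,0],[0,-0.015,0.025,0,0,0,0],[0,-0.015,0.025,0,0,0,0],[0,-0.015,0.025,0,0,0,0],[0,-0.015,0.025,0,0,0,0],[0,-0.015,0.025,0,0,0,0],[0,0,0,0,0,0,0],[0,0,0,0,0,0,0]]]'

```text
t: 2.52
tool_pos: [0.4379, -0.3125, 0.2321]
tool_rot: [1.206, 1.207, -1.204]
contact_force: [0.8, -0.1, -0.4]
opening: -0.0
```

Run:
```python
from h import *
for c in("wrist","side","scene"):
    T=snap(c,c+"1"); marks(c,T,["blue_heel_die_top","blue_heel_die","green_tongue_die"])
print(ctrl.get_obs()["tool_pos"])
```

```text
wrist blue_heel_die_top 0.64 [ 0.447 -0.298  0.051] [327. 158.]
wrist blue_heel_die 0.62 [ 0.445 -0.299 -0.001] [325. 150.]
wrist green_tongue_die 0.56 [ 0.605 -0.278 -0.004] [449. 135.]
side blue_heel_die_top 0.82 [ 0.446 -0.301  0.055] [321. 285.]
side blue_heel_die 0.91 [ 0.449 -0.299 -0.001] [322. 299.]
side green_tongue_die 0.83 [ 0.611 -0.273 -0.   ] [370. 264.]
side green_tongue_die 0.44 [0.638 0.061 0.001] [310. 190.]
scene blue_heel_die_top 0.65 [ 0.443 -0.297  0.05 ] [328. 159.]
scene blue_heel_die 0.71 [ 0.448 -0.296 -0.003] [326. 170.]
scene green_tongue_die 0.56 [ 0.607 -0.274 -0.002] [293. 184.]
scene green_tongue_die 0.3 [ 0.647 -0.43   0.001] [268. 165.]
[ 0.43859789 -0.31142192  0.23194566]
```

View pics/wrist1.png

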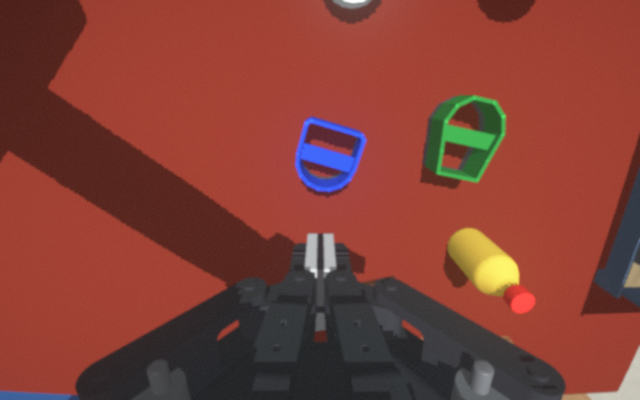

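The wrist view shows the blue D at about (330,155), just ahead of the fingertips, and all three cameras put it near (0.446, -0.299). I'll correct for that and come down to about 40 mm above its edge.

Request:
arm_command --plan '[[[0,0.0025,-0.004,0,0,0,0],[0,0.0025,-0.004,0,0,0,0],[0,0.0025,-0.004,0,0,0,0],[0.015,0,0,0,0,0,0],[0.015,0,0,0,0,0,0],[0.015,0,0,0,0,0,0],[0.015,0,0,0,0,0,0],[0.015,0,0,0,0,0,0],[0.015,0,0,0,0,0,0],[0.015,0,0,0,0,0,0],[0.01,0,0,0,0,0,0],[0.01,0,0,0,0,0,0],[0.005,0,0,0,0,0,0],[0,0,0,0,0,0,0],[0,0,0,0,0,0,0]]]'

```text
t: 4.37
tool_pos: [0.4519, -0.2955, 0.099]
tool_rot: [1.201, 1.204, -1.197]
contact_force: [0.4, -0.6, -0.2]
opening: 0.0002
```

Position is within 7 mm. A small correction, then hold.

Request:
arm_command --plan '[[[0.004,-0.003,0.002,0,0,0,0],[0.004,-0.003,0.002,0,0,0,0],[0,0,0,0,0,0,0],[0,0,0,0,0,0,0],[0,0,0,0,0,0,0],[0,0,0,0,0,0,0],[0,0,0,0,0,0,0],[0,0,0,0,0,0,0],[0,0,0,0,0,0,0],[0,0,0,0,0,0,0],[0,0,0,0,0,0,0],[0,0,0,0,0,0,0],[0,0,0,0,0,0,0],[0,0,0,0,0,0,0],[0,0,0,0,0,0,0],[0,0,0,0,0,0,0],[0,0,0,0,0,0,0],[0,0,0,0,0,0,0],[0,0,0,0,0,0,0],[0,0,0,0,0,0,0]]]'

```text
t: 6.03
tool_pos: [0.4475, -0.302, 0.0943]
tool_rot: [1.201, 1.196, -1.196]
contact_force: [-0.6, -0.2, 0.5]
opening: -0.0006
```

Request:
arm_command --plan '[[[0,0,0,0,0,0,0],[0,0,0,0,0,0,0],[0,0,0,0,0,0,0],[0,0,0,0,0,0,0],[0,0,0,0,0,0,0],[0,0,0,0,0,0,0],[0,0,0,0,0,0,0],[0,0,0,0,0,0,0],[0,0,0,0,0,0,0],[0,0,0,0,0,0,0],[0,0,0,0,0,0,0],[0,0,0,0,0,0,0]]]'

```text
t: 7.03
tool_pos: [0.4475, -0.302, 0.0944]
tool_rot: [1.201, 1.196, -1.196]
contact_force: [-0.7, 0.4, 1.0]
opening: -0.0
```

Run:
```python
from h import *
for c in("side","scene"):
    T=snap(c,c+"2"); marks(c,T,["blue_heel_die_top","blue_heel_die"])
o=ctrl.get_obs();p=o["tool_pos"];print(p,p-0.019*R.from_rotvec(o["tool_rot"]).as_matrix()[:,0])
cv2.imwrite("pics/s2c.png",cv2.resize(cv2.imread("pics/side2.png")[150:400,180:480],None,fx=2,fy=2))
```

```text
side blue_heel_die_top 0.86 [ 0.444 -0.302  0.055] [321. 286.]
side blue_heel_die_top 0.66 [ 0.648 -0.088 -0.001] [341. 217.]
side blue_heel_die 0.94 [ 0.448 -0.297  0.003] [321. 298.]
scene blue_heel_die_top 0.9 [ 0.444 -0.296  0.052] [328. 159.]
scene blue_heel_die 0.92 [ 0.447 -0.302 -0.004] [326. 170.]
[ 0.44746019 -0.3020001   0.09434826] [ 0.44718626 -0.30180966  0.11334533]
```

View pics/s2c.png

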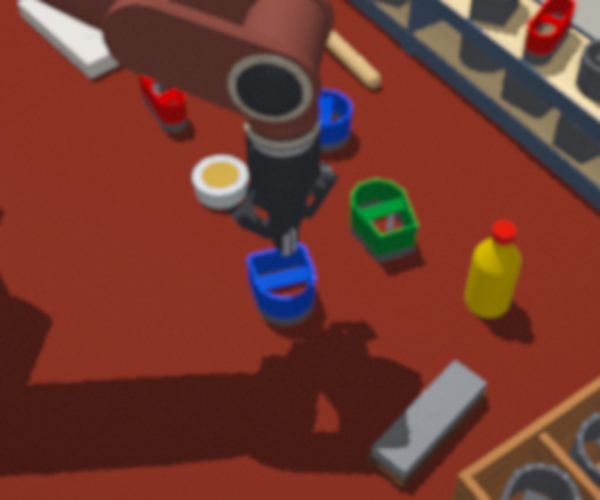

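The side crop shows the fingertips at (288,245), above the middle of the blue D, with a gap and nothing shifted. The hold lasted over 2.5 s. Next I'll go up and across to the block.

Request:
arm_command --plan '[[[-0.02,0,0,0,0,0,0],[-0.02,0,0,0,0,0,0],[-0.02,0,0,0,0,0,0],[-0.02,0,0,0,0,0,0],[-0.02,0,0,0,0,0,0],[-0.02,0,0,0,0,0,0],[-0.02,0,0,0,0,0,0],[0,0,0,0,0,0,0],[0,0.003,-0.025,0,0,0,0],[0,0.003,-0.025,0,0,0,0],[0,0.003,-0.025,0,0,0,0],[0,0.003,-0.025,0,0,0,0],[0,0.003,-0.025,0,0,0,0],[0,0.003,-0.025,0,0,0,0],[0,0.003,-0.025,0,0,0,0],[0,0.003,-0.025,0,0,0,0],[0,0.003,-0.025,0,0,0,0],[0,0.003,-0.025,0,0,0,0],[0,0.003,-0.025,0,0,0,0],[0,0.003,-0.025,0,0,0,0]]]'

```text
t: 9.0
tool_pos: [0.4755, 0.0101, 0.2265]
tool_rot: [1.206, 1.203, -1.209]
contact_force: [0.9, -0.6, -0.4]
opening: -0.0
```

Remaining: about (0.049, 0.323).

Request:
arm_command --plan '[[[0,0.004,-0.025,0,0,0,0],[0,0.004,-0.025,0,0,0,0],[0,0.004,-0.025,0,0,0,0],[0,0.004,-0.025,0,0,0,0],[0,0.004,-0.025,0,0,0,0],[0,0.004,-0.025,0,0,0,0],[0,0.004,-0.025,0,0,0,0],[0,0.004,-0.025,0,0,0,0],[0,0.004,-0.025,0,0,0,0],[0,0.004,-0.025,0,0,0,0],[0,0.004,-0.025,0,0,0,0],[0,0.004,-0.025,0,0,0,0],[0,0,-0.01,0,0,0,0],[0,0,0,0,0,0,0],[0,0,0,0,0,0,0]]]'

```text
t: 10.25
tool_pos: [0.5164, 0.3392, 0.2052]
tool_rot: [1.188, 1.216, -1.221]
contact_force: [-1.0, -1.4, -0.0]
opening: 0.0002
```

Run:
```python
from h import *
for c in("wrist","side","scene"):
    T=snap(c,c+"3"); marks(c,T,["cutting_block_top"])
print(ctrl.get_obs()["tool_pos"])
```

```text
wrist cutting_block_top 0.75 [0.523 0.326 0.027] [328. 181.]
side cutting_block_top 0.74 [0.525 0.334 0.031] [237. 150.]
scene cutting_block_top 0.93 [0.526 0.333 0.035] [409. 286.]
[0.5170492  0.33848599 0.20654165]
```

View pics/wrist3.png

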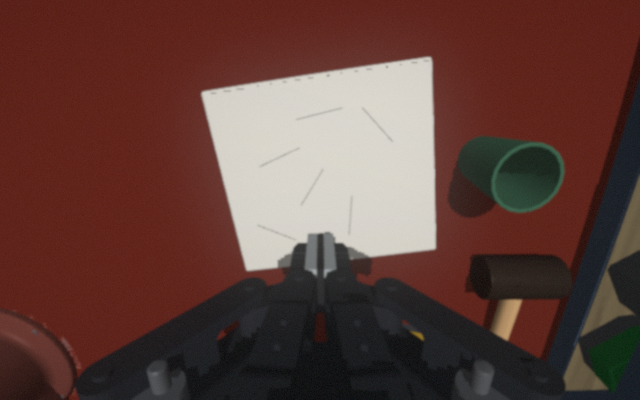

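The block's middle shows at about (328,165–180), ahead of and below the tips, which agrees with the estimate of (0.525, 0.332). Coming down about 130 mm.

Request:
arm_command --plan '[[[0,0.003,0.002,0,0,0,0],[0,0.003,0.002,0,0,0,0],[0.015,0,0,0,0,0,0],[0.015,0,0,0,0,0,0],[0.015,0,0,0,0,0,0],[0.015,0,0,0,0,0,0],[0.015,0,0,0,0,0,0],[0.015,0,0,0,0,0,0],[0.015,0,0,0,0,0,0],[0.01,0,0,0,0,0,0],[0.005,0,0,0,0,0,0],[0,0,0,0,0,0,0],[0,0,0,0,0,0,0]]]'

```text
t: 11.63
tool_pos: [0.5225, 0.3279, 0.0745]
tool_rot: [1.195, 1.211, -1.226]
contact_force: [-0.1, -0.9, 0.4]
opening: -0.0002
```

Hold for two seconds, then check.

Request:
arm_command --plan '[[[0,0,0,0,0,0,0],[0,0,0,0,0,0,0],[0,0,0,0,0,0,0],[0,0,0,0,0,0,0],[0,0,0,0,0,0,0],[0,0,0,0,0,0,0],[0,0,0,0,0,0,0],[0,0,0,0,0,0,0],[0,0,0,0,0,0,0],[0,0,0,0,0,0,0],[0,0,0,0,0,0,0],[0,0,0,0,0,0,0],[0,0,0,0,0,0,0],[0,0,0,0,0,0,0],[0,0,0,0,0,0,0],[0,0,0,0,0,0,0],[0,0,0,0,0,0,0],[0,0,0,0,0,0,0],[0,0,0,0,0,0,0],[0,0,0,0,0,0,0]]]'

```text
t: 13.3
tool_pos: [0.5254, 0.3294, 0.0796]
tool_rot: [1.201, 1.208, -1.218]
contact_force: [0.3, 0.0, -0.3]
opening: -0.0
```

Request:
arm_command --plan '[[[0,0,0,0,0,0,0],[0,0,0,0,0,0,0],[0,0,0,0,0,0,0],[0,0,0,0,0,0,0]]]'

```text
t: 13.63
tool_pos: [0.5254, 0.3294, 0.0796]
tool_rot: [1.201, 1.208, -1.218]
contact_force: [0.7, -0.3, 0.0]
opening: -0.0001
```

Run:
```python
from h import *
for c in("side","scene"):
    T=snap(c,c+"4"); marks(c,T,["cutting_block_top"])
o=ctrl.get_obs();p=o["tool_pos"];print(p,p-0.019*R.from_rotvec(o["tool_rot"]).as_matrix()[:,0],o["t"],o["contact_force"])
a=cv2.imread("pics/scene4.png");b=cv2.imread("pics/side4.png")
cv2.imwrite("pics/both4.png",cv2.resize(np.vstack([a,b]),(480,600)))
```

```text
side cutting_block_top 0.91 [0.523 0.332 0.031] [237. 150.]
scene cutting_block_top 0.6 [0.524 0.332 0.032] [409. 286.]
[0.52538939 0.32943239 0.07960602] [0.52551656 0.32957198 0.09860508] 13.8333 [-0.02277547 -0.84599141 -0.25014833]
```

View pics/both4.png

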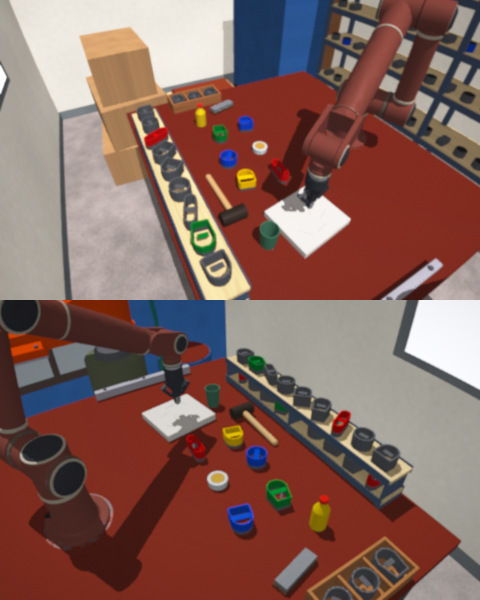

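The fingertips are over the middle of the block, and everything else stands where it was. Grasp point is 68 mm above the block's face and about 3 mm off its middle, so I'm handing in.

```bash
python3 -c "
from station import *
print(finish_job())"
```

```text
the job is handed in; nothing more can be done
None
```

The arm pointed at the blue heel die, then at the middle of the cutting block, and I handed the job in at about 14 s with it still pointing there. `finish_job()` gives no verdict, so what follows is from my own checks.

- **Blue heel die:** with the fingers shut, I held for over 2.5 s. The grasp point was about 3 mm from the die's middle and about 63 mm above its upper edge.
- **Cutting block:** I crossed to it at about 0.2 m height or more. At the last check the grasp point was about 3 mm from the block's middle and about 68 mm above its face.
- **Nothing touched or moved:** in the last scene and side pictures every loose thing looks to be where it started. I judged this by eye and did not re-measure each position at the end.
- **Force readings:** they wandered by about 1 N (up to about 1.7 N) even in free air. They can't confirm the 0.5 N limit by themselves, but the pictures show clear gaps.
- **Other disagreements:** the networks gave some false second hits, such as the wax tin taken for the blue die. I ruled these out by comparing the cameras and the pictures. On the block, the wrist camera read about 7 mm off the other two, well within the 50 mm allowed.

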